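# Unhitch the belt hammer's clutch arm from the treadle ball and hold it up

## Robot

A 6-joint arm with a two-finger parallel gripper is mounted at the origin on the work surface. World frame = base frame: x ahead of the robot, y to its left, z up, the work surface at z = 0. Lengths are in mm, angles in degrees, forces in N, time in s.
With the tool pointing down it reaches from about 350 to 850 mm from the base axis. Payload 8.1 kg.
Tool frame: the origin (TCP) lies between the finger pads; the fingertips stand 22 mm ahead of it and the grasp point (between the pads) lies 3 mm ahead of it; z points along the fingers, y is the line along which they close (so a half turn about z gives the same grasp; the last joint's range is limited). The gripper opens to 85 mm and grips with 20 to 120 N. Pads are 22 mm wide; open, the fingers measure 114 mm over their backs; the gripper's body (76 mm by 85 mm) begins 54 mm behind the grasp point. The pads swing forward as they close: fully open they stand 13 mm farther back than shut.
Start: joints at [60.711, 7.471, 85.268, -0, 87.261, -4.893], TCP at [247.81, 546.439, 253.292] pointing down, gripper open.
Joint ranges: [-169.43, 169.43], [-51.17, 129.36], [1.28, 143.12], [-76.62, 256.62], [0, 156.53], [-152.29, 152.29]. Speed limits (degrees/s): [136.94, 136.94, 159.86, 180, 180, 180].

## Interface

Orientations are given as [roll, pitch, yaw] about the fixed x, y, z axes, in that order (R = Rz(yaw) Ry(pitch) Rx(roll)).
In Python, from bench import sense, snapshot, calibration, hand_in gives the robot as it stands.
- The arm moves only by the shell command python3 -m crank 'ROWS' [FORCE]. ROWS is JSON, a list of rows, each a list of 5 numbers: the shift along the tool's x, y, z in cm, then the turn about the tool's z in rad, then the finger opening in cm, from 0 to 8.54. A call has 1 to 20 rows; each row is the pose to reach, as a shift and turn from the pose commanded when the call began, along the tool's axes at that moment; what a row does not reach only later rows make up. A row lasts 1/10 s, in which the tool goes at most 50 mm and 8.59 degrees, less where a joint would pass 70% of its speed; a pose out of reach is approached as far as the arm can. A call with a gripper value outside its range is refused whole. The fingers move at their own pace and stop on an object; FORCE is the grip in N (left out, the last holds). Time passes only in rows, so rows that repeat a pose let the fingers close. It gives the time, the measured TCP pose, the force, the opening and the grip force at its end, in the units of the state.
- sense(): the state, without advancing time (a new reading comes with each control period).
- snapshot(name): name is "scene" or "top" or "wrist"; returns (picture, depth): 400x640x3 uint8, red, green, blue; 400x640 float32, mm along the optical axis (not along the pixel's ray), 0 where there is no reading.
- calibration(name): a dict with "fovy" (degrees; the focal length in pixels is half the picture's height over the tangent of half this angle, whatever the lens; pixels are square), "cx", "cy" (the principal point, pixels), "rvec" (rotation vector, rad) and "tvec" (3), from world to camera coordinates, as OpenCV has them; the wrist camera has in their place "tool_from_camera" (4x4, takes a point from camera to tool coordinates, whose origin is the TCP and whose axes are the flange's). Camera axes: x right, y down, z forward; pixel columns grow to the right and rows downward; lengths in mm; the calibration is good to about 2 mm. A picture is of the moment at which its call begins: read the wrist's pose just before it. calibration takes no time and is no camera call.
- hand_in(): hands the job in; it is judged then, once.
The state is a dict: "time": time; "joint_pos": joint angles; "qd": joint speeds; "joint_efforts": joint torques, N m; "tool_pos": TCP position; "tcp_rot": TCP orientation; "ft_force": force on the tool from outside, world axes, zero at the start; "wrist_torque": the same for the moment, N m; "finger_gap": finger opening in mm; "grip_force": force on a finger pad.
Only numpy, scipy, OpenCV 4.12 (cv2) and the standard library are available. Lean on these libraries where they do the work, as an engineer would, in place of code of your own. Each camera call takes 0.05 s, during which the arm holds its last target. There are 200 camera calls.

## Task

The hammer's dies are to be cleaned, so make sure it cannot strike: bring the speed lever back to idle, standing upright at the lugs in the middle of its quadrant. Then pull the spring latch on the nose of the clutch arm right out sideways, and keeping it out lift the arm off the ball of the treadle rod until its nose is about 8 cm higher than it sat. Finish while holding the arm up there with the gripper, still and propped on nothing else, with the lever still at idle and the other things on the bench left where they lay.

Things in the scene. Friction and masses are not known exactly. Their poses are not given: they have to be found in the camera images.
- quadrant: Fixed quadrant of the speed lever, left or right of the clutch unit, place and yaw vary: base 150 x 100 x 12 mm, two upright dark steel discs (radius 80 mm) with the lever swinging between them; two small square lugs on top of the discs, straight above the pivot, mark idle. Origin on the bench under the pivot; +x: lever leans there for more speed (away from the robot); y: pivot pin; z up.
- lever_pivot (a point): Pivot of the speed lever, 60 mm above the quadrant's origin.
- speed_lever (a joint): Angle of the speed lever about its pivot, rad: 0 is upright, at the idle lugs; positive leans to the quadrant's +x (faster). Starts between 0.4 and 0.75, limits -0.7 and 0.9. It stays where it is left; moving it takes about 2 to 3 N at the knob.
- lever_knob (a point): Centre of the black ball knob (34 mm diameter) at the top of the speed lever, 170 mm from the pivot, 230 mm above the bench when upright. The lever below it is a flat bar 22 mm (x) by 10 mm (y).
- drive: Fixed clutch unit, place and yaw vary: base 470 x 180 x 15 mm with upright treadle rod and ball (near), clutch case (195 mm high) on the -y side of the clutch shaft, plummer block (156 mm) on its +y side, motor (far). Origin on the bench under the ball; +x along the arm from ball to shaft (away from the robot); z up. The shaft lies along y at x 220 mm, height 130 mm.
- ball (a point): Centre of the steel ball (38 mm diameter) on top of the treadle rod, 130 mm above the drive's origin.
- clutch_arm: Forged arm, about 0.75 kg, that turns about the clutch shaft and falls back on the ball if let go (about 4 N to lift at the nose). Origin on the shaft axis; it runs along its own -x to the nose, where a round coupler (57 mm diameter, from 17 mm below to 28 mm above the ball's centre) sits over the ball. Arm down: axes as the drive's. Rises by 0.6 rad at most.
- socket (a point): Centre of the coupler's socket, at the arm's nose; coincides with the ball's centre when the arm is down. Rises on an arc of 220 mm radius about the shaft: 78 mm for 0.36 rad.
- latch (a joint): How far the latch is pulled out, m: 0 locked, 0.016 fully out at its stop. Slides along the arm's own +y. Its spring pulls in with 5 N at 0, 10 N fully out. While in, its keeper plate holds the coupler down on the ball; free from 0.008, surely clear at 0.012 or more. Springs back if let go.
- latch_grip (a point): Middle of the latch's pull grip: ribbed steel cylinder, 22 mm diameter, 40 mm long, lying along the arm's y on the coupler's +y side, 31 mm flange at its outer end. Locked: 78 mm to the +y side of the socket and 8 mm below it, 122 mm above the bench. Can be pinched from above by fingers closing along the arm's x; the arm can be lifted by it.
- spanner: Bystander: steel spanner 150 mm long lying on the drive's base, beside the arm. Leave it.
- oil_can: Bystander: copper oil can, 60 mm diameter, spout up to 138 mm, standing behind the quadrant. Leave it.
- flux_jar: Bystander: amber jar, 60 mm diameter, 75 mm high, standing between the quadrant and the clutch unit. Leave it.
- smith_hammer: Bystander: smith's hammer, 300 mm long, lying on the left of the bench. Leave it.
- wire_brush: Bystander: wire brush, 220 mm long, on the right of the bench. Leave it.
- billet: Bystander: steel billet 120 x 35 x 22 mm, on the right of the bench. Leave it.
- blade_blank: Bystander: forged knife blank, 235 mm long, 5 mm thick, on the left of the bench. Leave it.

How it is judged (in metres and radians):
On the way, in this order (a step that is already met when the one before it is completed fails the run):
1. the speed lever stands upright at idle, with the clutch arm still down on its ball (value of joint speed_lever between -0.1 and 0.1 rad and z of socket in the frame of drive below 0.138 m and value of joint latch below 0.005 m), for 0.2 s.
2. the latch is pulled out sideways by 10 mm or more, with the arm still down (value of joint latch above 0.01 m and z of socket in the frame of drive below 0.142 m), for 0.1 s.
At the end, for the whole second after the job is handed in: The clutch arm is held by the gripper (more than 2 N of contact with the arm or its latch) with its nose 60 to 105 mm above where it sat on the ball, still (under 20 mm/s) and propped on nothing else; the speed lever is within 0.1 rad of upright; no bystander has been moved by more than 40 mm (z of socket in the frame of drive between 0.19 and 0.235 m and contact force between the fingers and clutch_arm above 2 N and contact force between clutch_arm and spanner below 0.3 N and contact force between clutch_arm and oil_can below 0.3 N and linear speed of clutch_arm below 0.02 m/s and value of joint speed_lever between -0.1 and 0.1 rad); the arm keeps its last pose, push and grip.
It fails at once if the clutch arm is lifted while the speed lever is away from idle (z of socket in the frame of drive above 0.15 m and (value of joint speed_lever above 0.14 rad or value of joint speed_lever below -0.14 rad)).
It fails at once if a bystander is moved by more than 40 mm (distance of any of spanner, oil_can, flux_jar, smith_hammer, wire_brush, billet, blade_blank from where it was at the start of the episode above 0.04 m).
It also fails if it takes over 51 s, if anything falls off the work surface, if the arm or the gripper's body presses on something with over 40 N, if the wrist force passes 120 N, or if a joint passes its speed limit or range.

## Working session

There is one attempt and no reset: what is moved stays moved. The work goes in short steps, Python scripts to look and compute and a shell command to move; the robot and the scene stay as the last step left them, time stands still between calls to the robot, and variables do not carry over. Pictures are saved under pics/ and viewed, at most 10 in all, crops included, and the job is handed in when it is done.

```bash
mkdir -p pics
cat > h.py <<'E'
import numpy as np,cv2
from bench import sense,snapshot,calibration
def K(n,h=400):
    c=calibration(n);f=h/2/np.tan(np.radians(c["fovy"])/2);return f,c
def world(n,u,v,d):
    f,c=K(n);p=np.array([(u-c["cx"])/f*d,(v-c["cy"])/f*d,d])
    R=cv2.Rodrigues(np.array(c["rvec"],float))[0];return R.T@(p-np.array(c["tvec"],float).ravel())
def proj(n,P):
    f,c=K(n);R=cv2.Rodrigues(np.array(c["rvec"],float))[0];p=R@np.array(P,float)+np.array(c["tvec"],float).ravel()
    return p[0]/p[2]*f+c["cx"],p[1]/p[2]*f+c["cy"]
def cloud(n,D):
    f,c=K(n);v,u=np.mgrid[0:400,0:640];p=np.stack([(u-c["cx"])/f*D,(v-c["cy"])/f*D,D],-1)
    R=cv2.Rodrigues(np.array(c["rvec"],float))[0];return (p-np.array(c["tvec"],float).ravel())@R
E
python3 - <<'E'
from h import *
for n in("top","scene"):
    p,d=snapshot(n);np.savez(f"{n}.npz",p=p,d=d)
    cv2.imwrite(f"pics/{n}.png",cv2.resize(p[:,:,::-1],(800,500)))
s=sense();print(s["tool_pos"],s["tcp_rot"],s["ft_force"],s["time"]);print(calibration("top"))
E
```

```text
[247.57374115 546.03455352 252.3391364 ] [-1.79903553e+02 -7.19508298e-03  1.55604945e+02] [-0.92165234 -1.12123635  0.2172756 ] 0.1
{'fovy': 57.95585482437896, 'cx': 317.64165990667095, 'cy': 197.69518095966788, 'rvec': array([ 2.1264243 , -2.16731837,  0.18790537]), 'tvec': array([  18.67008149,  566.45860038, 1282.74475835])}
```

View pics/top.png

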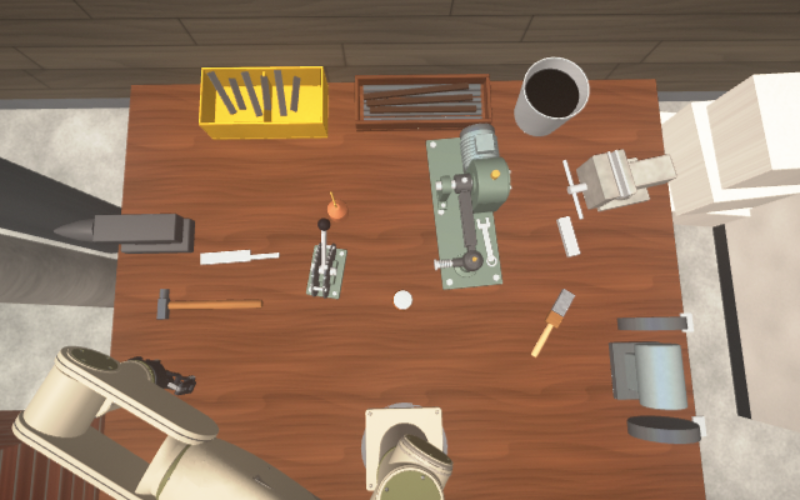

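View pics/scene.png

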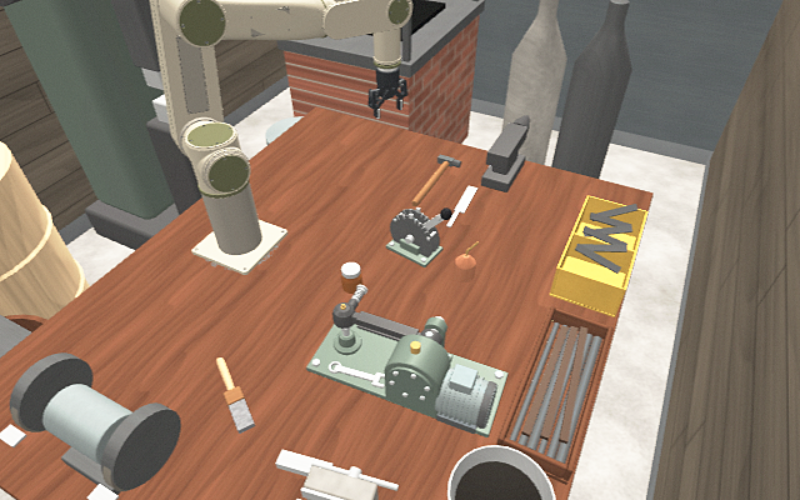

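The top view shows the knob at about (259,180) in native pixels, the coupler at (379,208) and the latch grip at (354,212). The quadrant is left of the clutch unit, with the jar between them. Next I'll take an enlarged crop and depth.

Run:
```python
from h import *
z=np.load("top.npz");p,d=z["p"],z["d"]
a=cv2.resize(p[170:250,235:295,::-1],None,fx=6.5,fy=6.5,interpolation=cv2.INTER_CUBIC)
b=cv2.resize(p[170:250,340:400,::-1],None,fx=6.5,fy=6.5,interpolation=cv2.INTER_CUBIC)
cv2.imwrite("pics/c1.png",np.hstack([a,b]))
W=cloud("top",d);np.save("W.npy",W)
for n,u,v in[("knob",259,180),("coup",379,208),("grip",354,212),("jar",322,240),("oil",269,168)]:
    q=W[v-2:v+3,u-2:u+3].reshape(-1,3);print(n,np.round(q[q[:,2].argmax()]),np.round(W[v,u]))
z=np.load("scene.npz");Ws=cloud("scene",z["d"]);np.save("Ws.npy",Ws)
for n,u,v in[("knob",357,171),("coup",276,250),("grip",288,234)]:
    print(n,np.round(Ws[v,u]))
```

```text
knob [608. 199. 213.] [602. 199. 208.]
coup [ 515. -193.  172.] [ 509. -194.  163.]
grip [ 358.   32. 1355.] [ 501. -114.  131.]
jar [418.   3.  79.] [411.  -4.  74.]
oil [ 358.   32. 1355.] [673. 182.  78.]
knob [617. 192. 202.]
coup [ 528. -205.  155.]
grip [ 515. -113.  130.]
```

View pics/c1.png

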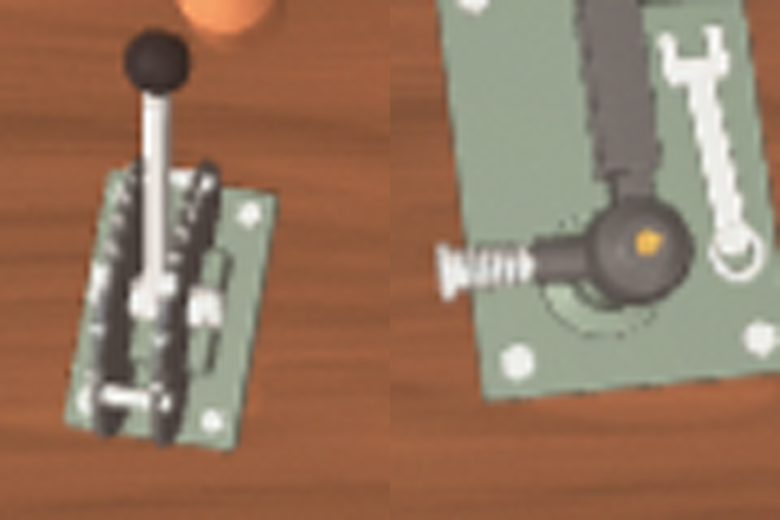

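The crop shows the knob at (259.2,179.5) and the quadrant base corners. The coupler is at (378.9,208.2) and the grip runs from the flange at (348.2,211.8) to (361.5,210.6). I'll intersect these rays with the known heights.

```bash
cat >> h.py <<'E'
def atz(n,u,v,z):
    a=world(n,u,v,100);b=world(n,u,v,1000);t=(z-a[2])/(b[2]-a[2]);return a+t*(b-a)
E
python3 - <<'E'
from h import *
L=lambda x,y:(235+x/6.5-.4,170+y/6.5-.4)
R=lambda x,y:(340+(x-390)/6.5-.4,170+y/6.5-.4)
W=np.load("W.npy");Ws=np.load("Ws.npy")
c=np.array([atz("top",*L(*q),12) for q in[(110,170),(275,192),(235,448),(68,425)]])
print("base",c.round()[:,:2],c.mean(0).round(1))
ex=(c[0]+c[1]-c[2]-c[3]);print("yaw",np.degrees(np.arctan2(ex[1],ex[0])),np.linalg.norm(ex)/2)
for zz in(200,210,220):print("knob",zz,atz("top",*L(157,62),zz).round(1))
g=atz("top",*R(490,267),122);f=atz("top",*R(443,272),122);co=atz("top",*R(643,248),140)
print("grip",g,"flange",f,"coup",co);v=co-f;print("drive +x yaw",np.degrees(np.arctan2(-v[1],-v[0]))-90,np.linalg.norm(v[:2]))
b=[atz("top",*R(*q),15) for q in[(487,400),(440,0)]];v=b[1]-b[0];print("edge yaw",np.degrees(np.arctan2(v[1],v[0])))
for n,w in(("top",W),("scn",Ws)):
    for nm,ce,r in(("knob",(605,195),40),("grip",g[:2],30),("coup",co[:2],35)):
        m=(np.hypot(w[...,0]-ce[0],w[...,1]-ce[1])<r)&(w[...,2]>100)&(w[...,2]<240);q=w[m]
        if nm=="knob":
            q=q[q[:,2]>185]
            A=np.c_[2*q,np.ones(len(q))];s=np.linalg.lstsq(A,(q**2).sum(1),rcond=None)[0];print(n,"sphere",s[:3].round(1),np.sqrt(s[3]+s[:3]@s[:3]))
        print(n,nm,len(q),q.mean(0).round(1),q.min(0).round(1),q.max(0).round(1))
E
```

```text
base [[584. 256.]
 [569. 160.]
 [422. 184.]
 [437. 278.]] [503.1 219.5  12. ]
yaw -8.841504301909689 148.43430222726255
knob 200 [606.7 201.4 200. ]
knob 210 [604.5 199.9 210. ]
knob 220 [602.4 198.5 220. ]
grip [ 506.85945866 -118.3955655   122.        ] flange [504.65296496 -93.36827679 122.        ] coup [ 513.22647331 -196.76925447  140.        ]
drive +x yaw 4.739846397931402 103.75580576930209
edge yaw 4.655724143529765
top sphere [608.3 202.7 195.7] 14.927535810475561
top knob 84 [606.1 201.8 202.9] [592.1 187.6 187.6] [624.6 217.3 213.7]
top grip 114 [ 507.1 -117.6  129. ] [ 491.8 -148.   113. ] [519.4 -90.5 137. ]
top coup 251 [ 513.  -190.3  149.2] [ 486. -223.  114.] [ 546.4 -162.4  171.7]
scn sphere [612.7 200.3 196.1] 14.117631939057922
scn knob 74 [614.3 196.  200.1] [596.9 185.7 185.3] [628.7 214.3 211.8]
scn grip 112 [ 513.4 -116.2  129.6] [ 495.9 -148.3  111.5] [523.5 -92.1 138.3]
scn coup 314 [ 523.5 -205.4  145. ] [ 493.  -226.3  112.9] [ 547.5 -171.9  171.2]
```

```bash
cat >> h.py <<'E'
from scipy.spatial.transform import Rotation as Ro
def shift(target,frm=None,rot=None):
    s=sense();f=np.array(s["tool_pos"] if frm is None else frm);r=Ro.from_euler("xyz",s["tcp_rot"] if rot is None else rot,degrees=True)
    return (r.inv().apply(np.array(target)-f)/10).round(2)
E
python3 - <<'E'
from h import *
print(shift([608,202,250],[247.81,546.44,253.29],[180,0,155.6]))
E
```

```text
[-47.03 -16.49   0.33]
```

```bash
python3 -m crank '[[-47.03,-16.49,0,-0.27,8.5],[-47.03,-16.49,0,-0.27,8.5],[-47.03,-16.49,0,-0.27,8.5],[-47.03,-16.49,0,-0.27,8.5],[-47.03,-16.49,0,-0.27,8.5],[-47.03,-16.49,0,-0.27,8.5],[-47.03,-16.49,0,-0.27,8.5],[-47.03,-16.49,0,-0.27,8.5],[-47.03,-16.49,0.3,-0.27,8.5],[-47.03,-16.49,0.3,-0.27,8.5],[-47.03,-16.49,0.3,-0.27,8.5],[-47.03,-16.49,0.3,-0.27,8.5],[-47.03,-16.49,0.3,-0.27,8.5],[-47.03,-16.49,0.3,-0.27,8.5]]' 40
python3 - <<'E'
from h import *
s=sense();p,d=snapshot("wrist")
cv2.imwrite("pics/w1.png",p[:,:,::-1]);c=calibration("wrist");T=np.array(c["tool_from_camera"])
f=200/np.tan(np.radians(c["fovy"])/2)
v,u=np.mgrid[0:400,0:640];q=np.stack([(u-c["cx"])/f*d,(v-c["cy"])/f*d,d],-1)@T[:3,:3].T+T[:3,3]
w=Ro.from_euler("xyz",s["tcp_rot"],degrees=True).apply(q.reshape(-1,3))+s["tool_pos"]
m=(np.hypot(w[:,0]-608,w[:,1]-202)<35)&(w[:,2]>185)&(w[:,2]<222);k=w[m]
print(len(k),k.mean(0),k.min(0),k.max(0))
A=np.c_[2*k,np.ones(len(k))];b=np.linalg.lstsq(A,(k**2).sum(1),rcond=None)[0];print(b[:3],np.sqrt(b[3]+b[:3]@b[:3]))
print(s["tool_pos"],s["tcp_rot"])
E
```

```text
time: 1.5
tool_pos: [607.2, 203.3, 250.4]
tcp_rot: [180.0, -0.0, 171.2]
ft_force: [0.1, 0.4, 0.9]
finger_gap: 84.9
grip_force: 0.0
2651 [604.18762421 203.95033916 204.09675743] [591.57797266 186.80066776 185.07542843] [624.940428   220.11094776 210.90784704]
[608.52944425 203.33936391 193.37669123] 16.682485412069283
[607.16017761 203.27282355 250.36108746] [ 1.79988453e+02 -1.50492021e-02  1.71170830e+02]
```

View pics/w1.png

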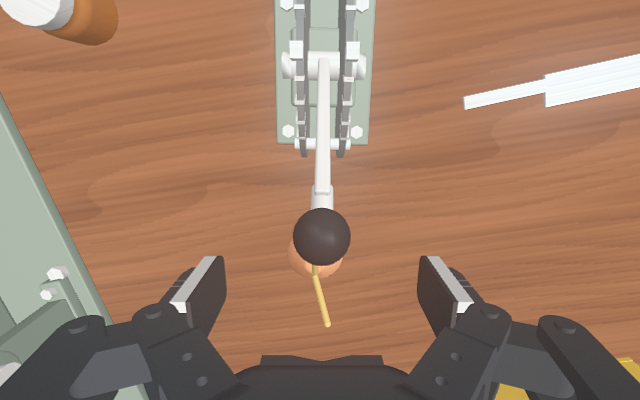

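The wrist view shows the knob at (322,237), centred between the fingers. The fit puts it at (608.5,203.3,193.4), so the lever is at about 0.67 rad. I'll go down and grasp it.

```bash
python3 -m crank '[[-0.13,0,2.7,0,8.5],[-0.13,0,5.4,0,8.5],[-0.13,0,5.4,0,8.5],[-0.13,0,5.4,0,2],[-0.13,0,5.4,0,2],[-0.13,0,5.4,0,2],[-0.13,0,5.4,0,2],[-0.13,0,5.4,0,2],[-0.13,0,5.4,0,2],[-0.13,0,5.4,0,2]]' 40
```

```text
time: 2.55
tool_pos: [610.6, 202.7, 198.2]
tcp_rot: [179.9, 0.2, 171.1]
ft_force: [3.6, 4.8, 5.4]
finger_gap: 31.9
grip_force: 39.4
```

```bash
python3 -m crank '[[0.8,0,-0.6,0,2],[1.64,0,-1.15,0,2],[2.4,0,-1.58,0,2],[3.14,0,-1.97,0,2],[3.9,0,-2.32,0,2],[4.7,0,-2.63,0,2],[5.5,0,-2.9,0,2],[6.32,0,-3.13,0,2],[7.15,0,-3.32,0,2],[7.99,0,-3.47,0,2],[8.85,0,-3.57,0,2],[9.68,0,-3.64,0,2],[10.2,0,-3.65,0,2],[10.5,0,-3.66,0,2],[10.5,0,-3.66,0,2],[10.5,0,-3.66,0,2],[10.5,0,-3.66,0,2]]' 40
python3 - <<'E'
from h import *
p,d=snapshot("scene");cv2.imwrite("pics/s2.png",cv2.resize(p[130:230,270:400,::-1],None,fx=6,fy=6,interpolation=cv2.INTER_CUBIC))
E
```

```text
time: 4.25
tool_pos: [506.0, 220.4, 234.1]
tcp_rot: [179.7, 0.1, 171.1]
ft_force: [1.2, 11.5, 1.9]
finger_gap: 31.1
grip_force: 40.0
```

View pics/s2.png

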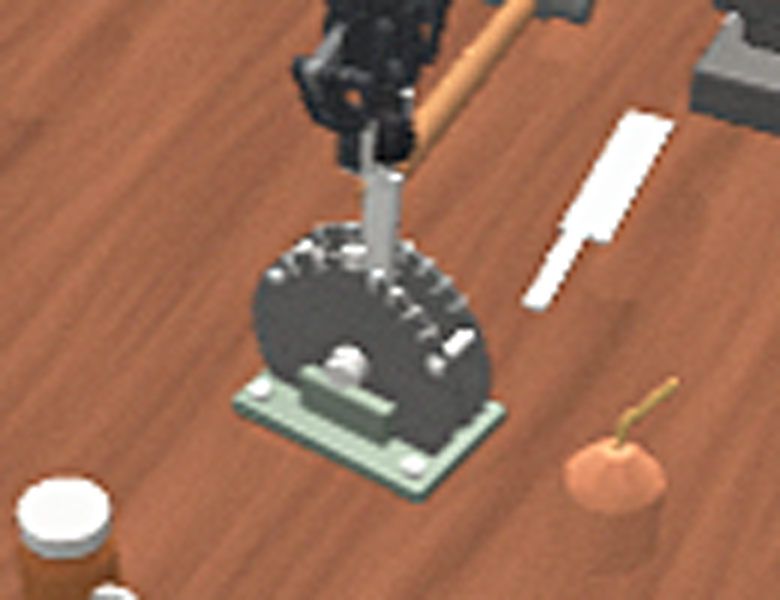

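The lever is now roughly upright, with its bar at (380,225) near the disc tops. I'll release, rise and measure the knob.

```bash
python3 -m crank '[[0,0,0,0,8.5],[0,0,0,0,8.5],[0,0,0,0,8.5],[0,0,0,0,8.5],[0,0,-3,0,8.5],[0,0,-6,0,8.5],[0,0,-6,0,8.5],[0,0,-6,0,8.5]]'
cat >> h.py <<'E'
def wcloud():
    s=sense();p,d=snapshot("wrist");c=calibration("wrist");T=np.array(c["tool_from_camera"]);f=200/np.tan(np.radians(c["fovy"])/2)
    v,u=np.mgrid[0:400,0:640];q=np.stack([(u-c["cx"])/f*d,(v-c["cy"])/f*d,d],-1)@T[:3,:3].T+T[:3,3]
    return p,(Ro.from_euler("xyz",s["tcp_rot"],degrees=True).apply(q.reshape(-1,3))+s["tool_pos"]).reshape(400,640,3)
E
python3 - <<'E'
from h import *
p,w=wcloud();W=w.reshape(-1,3)
cv2.imwrite("pics/w2.png",p[:,:,::-1])
k=W[(np.hypot(W[:,0]-506,W[:,1]-220)<30)&(W[:,2]>222)&(W[:,2]<252)]
A=np.c_[2*k,np.ones(len(k))];b=np.linalg.lstsq(A,(k**2).sum(1),rcond=None)[0];print(len(k),b[:3],np.sqrt(b[3]+b[:3]@b[:3]))
E
```

```text
time: 5.1
tool_pos: [506.1, 218.0, 293.7]
tcp_rot: [180.0, 0.1, 171.1]
ft_force: [-0.5, 0.4, -0.5]
finger_gap: 84.7
grip_force: 0.0
2442 [514.59161131 219.49948698 230.52516541] 16.610729025769142
```

View pics/w2.png

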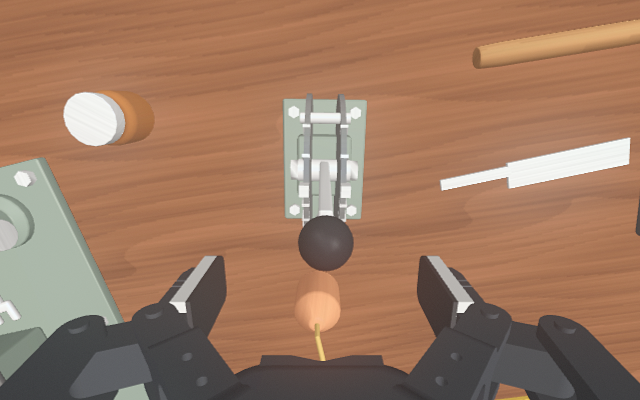

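The wrist view shows the knob at (326,243) and base corners near (284,100), (367,100), (361,218) and (285,217). The idle lugs are around (305,187) and (345,188). The knob may still lean about 10 mm, so I'll check the pivot from the corners.

Run:
```python
from h import *
s=sense();c=calibration("wrist");T=np.array(c["tool_from_camera"]);f=200/np.tan(np.radians(c["fovy"])/2);r=Ro.from_euler("xyz",s["tcp_rot"],degrees=True)
o=r.apply(T[:3,3])+s["tool_pos"]
def at(u,v,z):
    g=r.apply(T[:3,:3]@[(u-c["cx"])/f,(v-c["cy"])/f,1]);return (o+g*(z-o[2])/g[2]).round(1)
C=np.array([at(*q,12) for q in[(284,100),(367,100),(361,218),(285,217)]]);print(C,C.mean(0))
for q in[(305,187),(345,188)]:print(at(*q,142))
for q in[(297,170),(352,170)]:print("pin",at(*q,66))
```

```text
[[422.8 187.   12. ]
 [438.  283.   12. ]
 [582.2 258.2  12. ]
 [565.5 161.1  12. ]] [502.125 222.325  12.   ]
[498.6 205.1 142. ]
[504.8 238.6 142. ]
pin [497.1 193.   66. ]
pin [506.3 251.4  66. ]
```

The pivot is at about (502,221), so the lever stands at about +0.07 rad. I'll regrasp and pull it another 12 mm.

```bash
python3 -m crank '[[-0.82,0.28,3,0,8.5],[-0.82,0.28,6.3,0,8.5],[-0.82,0.28,6.3,0,8.5],[-0.82,0.28,6.3,0,2],[-0.82,0.28,6.3,0,2],[-0.82,0.28,6.3,0,2],[-0.82,0.28,6.3,0,2],[-0.82,0.28,6.3,0,2],[-0.82,0.28,6.3,0,2],[-0.4,0.28,6.3,0,2],[0,0.28,6.3,0,2],[0.5,0.28,6.3,0,2],[0.5,0.28,6.3,0,2],[0.5,0.28,6.3,0,2],[0.5,0.28,6.3,0,8.5],[0.5,0.28,6.3,0,8.5],[0.5,0.28,6.3,0,8.5],[0.5,0.28,6.3,0,8.5],[0.5,0.28,2,0,8.5],[0.5,0.28,0,0,8.5]]' 60
python3 - <<'E'
from h import *
p,w=wcloud();W=w.reshape(-1,3);s=sense();print(s["tool_pos"],s["tcp_rot"])
k=W[(np.hypot(W[:,0]-506,W[:,1]-220)<32)&(W[:,2]>222)&(W[:,2]<252)]
A=np.c_[2*k,np.ones(len(k))];b=np.linalg.lstsq(A,(k**2).sum(1),rcond=None)[0];print(len(k),b[:3],np.sqrt(b[3]+b[:3]@b[:3]))
print(shift([507,-116,260]))
E
```

```text
time: 7.15
tool_pos: [501.4, 221.8, 295.4]
tcp_rot: [180.0, 0.1, 171.1]
ft_force: [0.5, 0.3, 1.0]
finger_gap: 85.0
grip_force: 0.0
[502.67422969 222.25297322 298.99413948] [179.81243      0.35256638 171.07785387]
2448 [501.96405193 221.67101695 230.89633272] 16.62225962518666
[ -5.65 -33.36   3.83]
```

The knob is at (502,221.7,231), so the lever is at idle. Now I'll move over the latch grip and turn to close along the arm's x.

```bash
python3 -m crank '[[-5.6,-33.4,0,1.333,8.5],[-5.6,-33.4,0,1.333,8.5],[-5.6,-33.4,0,1.333,8.5],[-5.6,-33.4,0,1.333,8.5],[-5.6,-33.4,0,1.333,8.5],[-5.6,-33.4,0,1.333,8.5],[-5.6,-33.4,0,1.333,8.5],[-5.6,-33.4,3,1.333,8.5],[-5.6,-33.4,6,1.333,8.5],[-5.6,-33.4,8,1.333,8.5],[-5.6,-33.4,8,1.333,8.5],[-5.6,-33.4,8,1.333,8.5]]' 100
python3 - <<'E'
from h import *
p,w=wcloud();np.save("w3.npy",w);cv2.imwrite("pics/w3.png",p[:,:,::-1])
W=w.reshape(-1,3);R=Ro.from_euler("z",4.7,degrees=True)
L=R.inv().apply(W-[513,-196.8,0])
for lo in range(30,120,5):
    m=(abs(L[:,1]-lo-2.5)<2.5)&(abs(L[:,0])<25)&(L[:,2]>112)
    if m.sum()>5:print(lo,m.sum(),L[m].min(0).round(1),L[m].max(0).round(1))
m=(np.hypot(L[:,0],L[:,1])<45)&(L[:,2]>135)&(L[:,2]<175);print(W[m].min(0),W[m].max(0))
E
```

```text
time: 8.4
tool_pos: [504.5, -116.9, 213.1]
tcp_rot: [-180.0, -0.0, 94.7]
ft_force: [-0.3, 0.3, 1.2]
finger_gap: 84.9
grip_force: 0.0
30 241 [-10.3  30.  123.2] [ 13.4  35.  140.6]
35 218 [-10.3  35.  123.6] [ 13.3  40.  136.1]
40 218 [-10.2  40.  124.5] [ 13.2  45.  135.7]
45 228 [-10.8  45.  124.1] [ 13.1  50.  136. ]
50 249 [-10.9  50.  119.7] [ 12.9  55.  135.9]
55 258 [-10.1  55.  117.2] [ 13.   58.  135.4]
60 197 [ -9.4  60.2 122.2] [ 12.2  65.  134. ]
65 221 [ -9.4  65.  123.1] [ 12.   70.  134.6]
70 223 [ -9.3  70.  123.4] [ 12.  75. 135.]
75 218 [-10.   75.  121.9] [ 12.5  80.  134.4]
80 232 [ -9.9  80.  122.3] [ 12.4  85.  134.5]
85 406 [-24.   85.  123.2] [ 17.5  90.  276.3]
90 6302 [-23.2  90.  121.1] [ 22.8  95.  279.6]
95 3303 [-25.   95.  122.7] [ 25. 100. 286.]
100 607 [-21.3 100.  122.7] [ 16.7 105.  287.3]
105 373 [-13.7 105.  112.3] [ 16.1 106.3 138.2]
[ 485.66589594 -208.6058708   135.00342804] [ 557.92137195 -152.27677749  171.49694319]
```

View pics/w3.png

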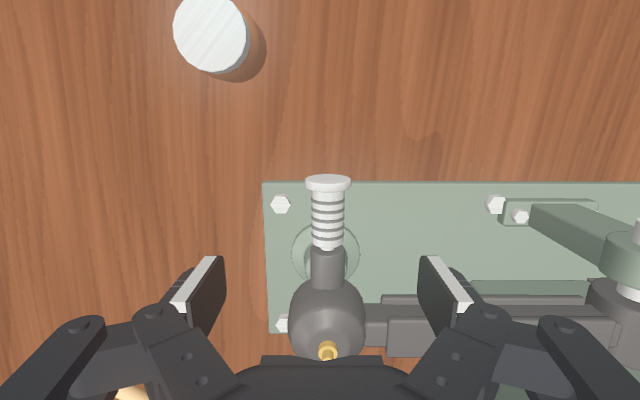

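The wrist view shows the grip at (327,215), its flange at (327,183) and the coupler at (327,310), aligned with the fingers. The grip's mid is about (508,-117.5,122). I'll descend and grasp slightly toward the flange.

```bash
python3 -m crank '[[0.26,0.34,3,0,8.5],[0.26,0.34,6,0,8.5],[0.26,0.34,8.7,0,8.5],[0.26,0.34,8.7,0,8.5],[0.26,0.34,8.7,0,1],[0.26,0.34,8.7,0,1],[0.26,0.34,8.7,0,1],[0.26,0.34,8.7,0,1],[0.26,0.34,8.7,0,1],[0.26,0.34,8.7,0,1],[0.26,0.34,8.7,0,1],[0.26,0.34,8.7,0,1]]' 100
python3 - <<'E'
from h import *
s=sense();print(s["tool_pos"])
E
```

```text
time: 9.65
tool_pos: [508.4, -114.4, 127.4]
tcp_rot: [179.9, 0.0, 94.7]
ft_force: [-2.3, 0.4, 8.1]
finger_gap: 19.1
grip_force: 97.5
[ 508.40561513 -114.41294083  127.42897509]
```

```bash
python3 -m crank '[[0.3,0,0,0,1],[0.6,0,0,0,1],[0.9,0,0,0,1],[1.2,0,0,0,1],[1.5,0,0,0,1],[1.7,0,0,0,1],[1.7,0,0,0,1],[1.7,0,0,0,1],[1.7,0,0,0,1]]' 100
python3 - <<'E'
from h import *
p,w=wcloud();a=p[150:400,200:500,::-1]
q,d=snapshot("scene");b=cv2.resize(q[200:300,240:360,::-1],(300,250),interpolation=cv2.INTER_CUBIC)
cv2.imwrite("pics/p1.png",np.hstack([a,b]))
E
```

```text
time: 10.55
tool_pos: [507.2, -99.5, 127.5]
tcp_rot: [179.9, 0.2, 94.7]
ft_force: [-0.9, -10.5, 3.9]
finger_gap: 19.1
grip_force: 97.6
```

View pics/p1.png

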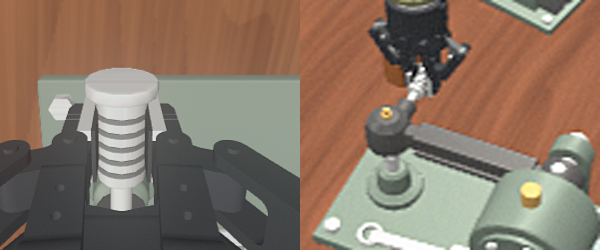

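The latch rod is exposed, the tool moved 15 mm and the pull is 10.5 N, so it is fully out. Now the lift along the arc.

```bash
python3 -m crank '[[0,0,-0.6,0,1],[0,0,-1.2,0,1],[0,0.02,-2,0,1],[0,0.07,-2.6,0,1],[0,0.13,-3.3,0,1],[0,0.21,-3.95,0,1],[0,0.32,-4.6,0,1],[0,0.45,-5.3,0,1],[0,0.59,-5.9,0,1],[0,0.77,-6.6,0,1],[0,0.95,-7.2,0,1],[0,1.13,-7.8,0,1],[0,1.13,-7.8,0,1],[0,1.13,-7.8,0,1],[0,1.13,-7.8,0,1],[0,1.13,-7.8,0,1],[0,1.13,-7.8,0,1]]' 100
python3 - <<'E'
from h import *
q,d=snapshot("scene");b=cv2.resize(q[150:300,240:400,::-1],(640,600),interpolation=cv2.INTER_CUBIC)
cv2.imwrite("pics/p2.png",b)
w=cloud("scene",d);m=(np.hypot(w[...,0]-525,w[...,1]+195)<40)&(w[...,2]>180);k=w[m];print(len(k),k.min(0),k.max(0))
E
```

```text
time: 12.35
tool_pos: [516.1, -98.1, 202.2]
tcp_rot: [-179.8, 0.1, 94.6]
ft_force: [1.1, -9.9, -9.4]
finger_gap: 18.7
grip_force: 98.1
814 [ 501.50124672 -224.09321807  181.35171868] [ 564.55353876 -155.431053    596.34461922]
```

View pics/p2.png

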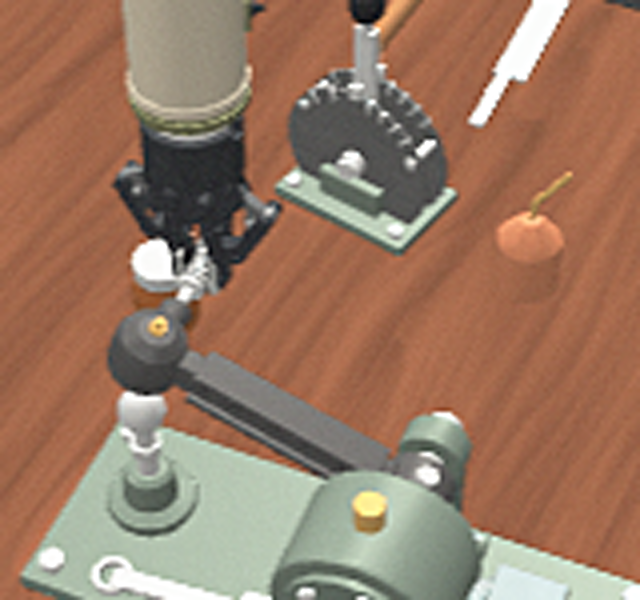

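The arm is up, the coupler (150,350) is clear of the ball (140,410) and the lever is upright. The rise is about 75 mm. I'll let it settle briefly and hand in.

```bash
python3 -m crank '[[0,0,-0.2,0,1],[0,0,-0.2,0,1],[0,0,-0.2,0,1],[0,0,-0.2,0,1],[0,0,-0.2,0,1],[0,0,-0.2,0,1]]' && python3 -c "
from bench import hand_in;print(hand_in())"
```

```text
time: 13.0
tool_pos: [516.6, -98.0, 204.2]
tcp_rot: [-179.8, 0.1, 94.6]
ft_force: [4.8, -9.1, -11.5]
finger_gap: 18.8
grip_force: 98.0
the job is handed in; nothing more can be done
None
```

I handed the job in at 13.0 s: the speed lever is at idle, the latch is held out about 15 mm, and the gripper is holding the clutch arm with its nose about 77 mm above the ball; the hand-in returned no verdict.

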